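# Clear an oversize connector shell from a bench feeder

## Robot

A 6-joint arm with a two-finger parallel gripper is mounted at the origin on a cart in front of the work surface, level with it; the furniture and walls round the work are solid. World frame = base frame: x ahead of the robot, y to its left, z up, the work surface at z = 0. Lengths are in mm, angles in rad, forces in N, time in s.
With the tool pointing down it reaches from about 350 to 925 mm from the base axis. Payload 6.4 kg.
Tool frame: the origin (TCP) lies between the finger pads; the fingertips stand 8 mm ahead of it and the grasp point (between the pads) lies 11 mm behind it; z points along the fingers, y is the line along which they close (so a half turn about z gives the same grasp; the last joint's range is limited). The gripper opens to 85 mm and grips with 20 to 120 N. Pads are 22 mm wide; open, the fingers measure 114 mm over their backs; the gripper's body (76 mm by 85 mm) begins 54 mm behind the grasp point. The pads swing forward as they close: fully open they stand 13 mm farther back than shut.
Start: joints at [-0.174, 0.245, 1.558, -0, 1.339, -0.174], TCP at [650.011, 0.004, 239.29] pointing down, gripper open.
Joint ranges: [-3.13, 3.13], [-1.02, 2.26], [0.13, 2.54], [-0.95, 4.09], [0.21, 2.88], [-2.74, 2.74]. Speed limits (rad/s): [2.57, 2.57, 3.14, 3.14, 3.14, 3.14].

## Interface

Orientations are given as a unit quaternion [w, x, y, z].
In Python, from bench import ctrl, eyes gives the robot as it stands.
- The arm moves only by the shell command python3 -m inch 'ROWS' [OPENING] [FORCE]. ROWS is JSON, a list of rows, each a list of 2 entries, a list of its own where there are three numbers: the shift along the world's x, y, z in m, then the turn, a rotation vector about the world's x, y, z in degrees. In form: [[[tx, ty, tz], [wx, wy, wz]], ...]. A call has exactly 10 rows; each row shifts and turns the commanded pose from where the row before left it; what a row does not reach is not made up. A row lasts 1/10 s, in which the tool goes at most 50 mm and 8.59 degrees, less where a joint would pass 70% of its speed; a pose out of reach is approached as far as the arm can. A call with a gripper value outside its range is refused whole. OPENING is the finger opening in m, from 0 to 0.0854, set as the call begins (- or left out, the last holds). The fingers move at their own pace and stop on an object; FORCE is the grip in N (left out, the last holds). Time passes only in rows, so rows that do not move let the fingers close, or fill a call up. It gives the time, the measured TCP pose, the force, the opening and the grip force at its end, in the units of the state.
- ctrl.read_state(): the state, without advancing time (a new reading comes with each control period).
- eyes.grab_frame(name): name is "scene" or "side" or "wrist"; returns (picture, depth): 420x560x3 uint8, red, green, blue; 420x560 float32, mm along the optical axis (not along the pixel's ray), 0 where there is no reading.
- eyes.camera_info(name): a dict with "intrinsics" (3x3 intrinsics, pixels), "distortion" ([k1, k2, p1, p2, k3] as OpenCV has them; the pictures are not rectified), "eye" and "attitude" of the camera in the world. Camera axes: x right, y up, looking along -z (the intrinsics and any distortion apply to the point x, -y, -z); pixel columns grow to the right and rows downward; lengths in mm; the calibration is good to about 2 mm. A picture is of the moment at which its call begins: read the wrist's pose just before it. camera_info takes no time and is no camera call; for the wrist camera it gives the pose at the moment of the call.
- ctrl.sign_off(): hands the job in; it is judged then, once.
The state is a dict: "t": time; "joints": joint angles; "joint_velocities": joint speeds; "joint_efforts": joint torques, N m; "tool_pos": TCP position; "tool_rot": TCP orientation; "contact_force": force on the tool from outside, world axes, zero at the start; "moment": the same for the moment, N m; "gripper_width": opening from 0.0 (shut) to 1.0 (fully open); "grip_force": force on a finger pad.
Only numpy, scipy, OpenCV 4.12 (cv2) and the standard library are available. Lean on these libraries where they do the work, as an engineer would, in place of code of your own. Each camera call takes 0.05 s, during which the arm holds its last target. There are 200 camera calls.

## Task

A large connector shell has strayed into the feeder for the small ones and is jammed under the keeper strips in the spring guide. Nudge it back up the lane until it is free and clear of the strips, lift it out through the open loading section, and stand it upright on its flange in the tray. Leave the two small shells waiting at the outlet where they are.

Things in the scene. Friction and masses are not known exactly. Their poses are not given: they have to be found in the camera images.
- feeder: in-line connector feeder, fixed: black lane floor 280 x 70 mm, sloping 0.17 rad, on a grey vibrator drive (off). Origin: middle of the lane floor, 72 mm above the bench; x up the lane, y across, z square to the floor. Outlet stop at x = -140 mm, end wall at +140 mm, both 7 mm high. Side guides 5.5 mm high; the lane inside is 46 mm wide above x = -50 mm, 36 mm below
- strip_end (a point): lane floor, mid-width, where the two flat steel keeper strips end (feeder x = +50 mm); axes as the feeder's. The strips run from the outlet to here, underside 5.5 mm and top 7.5 mm above the floor, and overhang the flanges; only the barrels stand up through the slot between them (32 mm wide, 24 mm below x = -50 mm). Further up the lane is open on top
- load_opening (a point): lane floor in the middle of the open loading section (feeder x = +92 mm); axes as the feeder's. A large shell is clear of the strips when its centre is between feeder x = +72 and +118 mm
- spring_pivot (a point): pivot of the spring guide, a steel leaf at flange height on the +y side (feeder x = +30 mm); its tip, 66 mm down the lane, leans into the lane and presses the large flange against the opposite guide with about 4 N. It lets go once the shell is 20 to 40 mm further up; a push of 2 to 5 N moves the shell. Lane friction is about 0.35: a shell stays where it is left on the slope
- big_shell_mid (a point): centre of the large, jammed connector shell (about 60 g), half-way up: square aluminium flange 42 x 42 x 3 mm below, on it a round threaded barrel of 28 mm diameter, open at the top with pins inside; 30 mm high in all, so this point is 15 mm above the underside. z is the barrel's axis, x and y run along the flange's sides (at the start as the feeder's)
- small_shell_a_mid (a point): centre of the first small connector shell, at the end stop: flange 32 x 32 x 3 mm, barrel 21 mm in diameter, 23 mm high in all; leave it alone
- small_shell_b_mid (a point): centre of the second small connector shell, just uphill of the first, the same size; leave it alone
- tray: shallow black open tray, fixed: 130 x 110 mm (136 x 116 mm over the rim), 26 mm high, walls 2.5 mm. Origin: centre of its underside on the bench; x along the longer side, z up
- tray_floor (a point): centre of the tray's inner floor, 2.5 mm above the bench; axes as the tray's
Not all that is in view belongs to the job. What is shaped like the part that bears big_shell_mid but orange or purple is not meant.

How it is judged:
By the outcome, as a careful person would: the job done as asked, in the order asked, and still so for the second after the job is handed in, with the robot touching nothing.
It also fails if it takes over 58 s, if anything falls off the work surface, if the arm or the gripper's body presses on something with over 40 N, if the wrist force passes 120 N, or if a joint passes its speed limit or range.

## Working session

There is one attempt and no reset: what is moved stays moved. The work goes in short steps, Python scripts to look and compute and a shell command to move; the robot and the scene stay as the last step left them, time stands still between calls to the robot, and variables do not carry over. Pictures are saved under pics/ and viewed, at most 10 in all, crops included, and the job is handed in when it is done.

```bash
mkdir -p pics; ls
python3 - <<'E'
from bench import ctrl, eyes
import cv2, numpy as np
for n in ("scene","side","wrist"):
    i=eyes.camera_info(n); print(n,{k:np.round(v,4).tolist() for k,v in i.items()})
    p,d=eyes.grab_frame(n); np.savez(f"pics/{n}0.npz",p=p,d=d,**{k:np.array(v) for k,v in i.items()})
    cv2.imwrite(f"pics/{n}0.png",p[:,:,::-1])
s=ctrl.read_state(); print(s)
E
```

```text
pics
scene {'intrinsics': [[438.061, 0.0, 277.8954], [0.0, 438.061, 204.8428], [0.0, 0.0, 1.0]], 'distortion': [0.034, 0.0, 0.0, 0.0, 0.0], 'eye': [-107.4089, -683.4748, 614.843], 'attitude': [0.8094, 0.4447, -0.178, -0.3398]}
side {'intrinsics': [[474.2742, 0.0, 281.1668], [0.0, 474.2742, 206.5598], [0.0, 0.0, 1.0]], 'distortion': [-0.1448, 0.0, 0.0, 0.0, 0.0], 'eye': [418.6114, 631.5194, 567.7595], 'attitude': [-0.0557, -0.0186, 0.4666, 0.8825]}
wrist {'intrinsics': [[344.8553, 0.0, 276.2485], [0.0, 344.8553, 212.2209], [0.0, 0.0, 1.0]], 'distortion': [-0.015, 0.0, 0.0, 0.0, 0.0], 'eye': [649.5998, 69.256, 372.6712], 'attitude': [0.9904, -0.138, 0.0006, 0.0004]}
{'t': 0.15, 'joints': array([-1.74107287e-01,  2.45676442e-01,  1.55871578e+00, -1.22099034e-05,
        1.33868942e+00, -1.74079062e-01]), 'joint_velocities': array([ 0.00039205, -0.00071494, -0.00232455, -0.00049875,  0.00055793,
        0.00136137]), 'joint_efforts': array([ 3.57137314e-04, -4.29984105e+01, -3.26552796e+01, -1.40693478e-04,
        3.52074814e-03,  1.27692519e-05]), 'tool_pos': array([6.49594692e+02, 6.94927564e-02, 2.38428667e+02]), 'tool_rot': array([-6.06253505e-04,  7.07115568e-01,  7.07097602e-01, -4.32154580e-04]), 'contact_force': array([-0.38615325, -0.08528596,  0.80393625]), 'moment': array([ 0.03139285, -0.03229962,  0.03041591]), 'grip_force': 0.0, 'gripper_width': 1.0000490441565184}
```

View pics/side0.png

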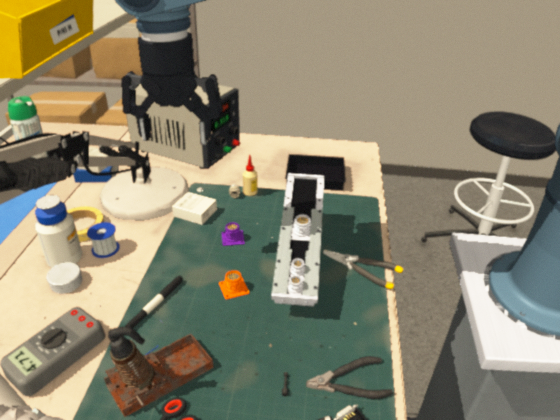

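View pics/scene0.png

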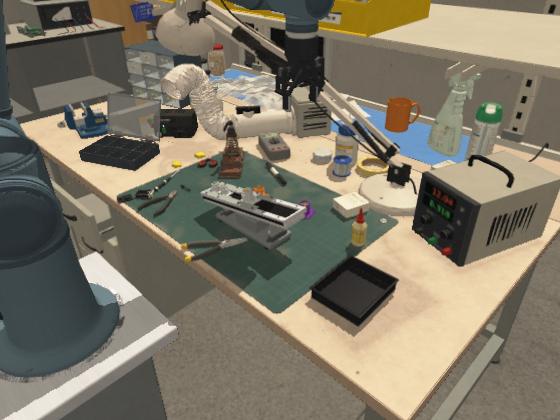

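View pics/wrist0.png

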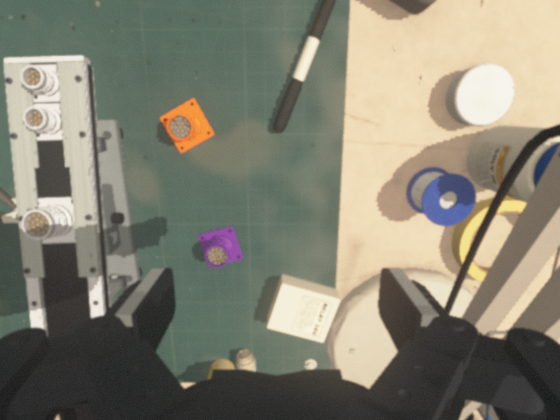

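Side view: the feeder runs from its outlet at (297,290) up to (303,180). The big shell is at (302,227), the small ones at (297,267) and (297,282), and the tray at (316,172). In the wrist view the big barrel top is at (38,222) and the small ones at (33,78) and (36,118), so uphill is roughly world -y. The tray in the scene view is at (355,290).

```bash
cat > h.py <<'E'
import numpy as np, cv2
from scipy.spatial.transform import Rotation as R
def rot(q): return R.from_quat(np.roll(q,-1))
def rays(i,uv):
    n=cv2.undistortPoints(np.float64(uv).reshape(-1,1,2),np.array(i["intrinsics"]),np.array(i["distortion"]))[:,0]
    return rot(i["attitude"]).apply(np.c_[n[:,0],-n[:,1],-np.ones(len(n))])
def world(i,uv,z): return np.array(i["eye"])+rays(i,uv)*np.float64(z).reshape(-1,1)
def onplane(i,uv,h):
    r=rays(i,uv); e=np.array(i["eye"]); return e+r*((h-e[2])/r[:,2])[:,None]
def cloud(i,d):
    v,u=np.nonzero(d>0); uv=np.c_[u,v]; return uv,world(i,uv,d[v,u])
E
python3 - <<'E'
from h import *
np.set_printoptions(precision=1,suppress=True)
L={n:dict(np.load(f"pics/{n}0.npz")) for n in("scene","side","wrist")}
def px(n,pts):
    for u,v in pts:
        q=L[n]["d"][v-1:v+2,u-1:u+2]; print(n,(u,v),world(L[n],[(u,v)],np.median(q))[0])
px("wrist",[(33,78),(36,118),(38,222),(20,90),(75,90),(25,260),(90,260),(75,215),(60,300),(110,200),(120,260),(5,200)])
# tray: high dark points in scene
uv,P=cloud(L["scene"],L["scene"]["d"]); m=(uv[:,0]>305)&(uv[:,0]<402)&(uv[:,1]>252)&(uv[:,1]<328)
T=P[m]; g=L["scene"]["p"][uv[m,1],uv[m,0]].max(1)
print("h hist",np.histogram(T[:,2],bins=range(-10,50,5)))
r=T[(abs(T[:,2]-25)<4)&(g<110)]; b=cv2.minAreaRect(np.float32(r[:,:2])); print("tray rim",b)
# feeder cloud in wrist and side, above 40mm
for n in("wrist","side"):
    uv,P=cloud(L[n],L[n]["d"]); m=(P[:,2]>45)&(P[:,2]<125)&(P[:,0]>380)&(P[:,0]<520)&(P[:,1]>-200)&(P[:,1]<220)
    F=P[m]; 
    A=np.c_[F[:,:2],np.ones(len(F))]; w=np.ones(len(F),bool)
    for _ in range(8): c=np.linalg.lstsq(A[w],F[w,2],rcond=None)[0]; w=abs(F[:,2]-A@c)<4
    print(n,len(F),"plane",c*[1000,1000,1],cv2.minAreaRect(np.float32(F[w,:2])),F[w].min(0),F[w].max(0))
    up=F[(F[:,2]-A@c)>9]; lab=up[:,1]
    print(" tall y hist",np.histogram(lab,bins=range(-200,220,15)))
E
```

```text
wrist (33, 78) [448.2  98.7  71.2]
wrist (36, 118) [448.5  66.7  76.7]
wrist (38, 222) [447.2 -18.2  95.9]
wrist (20, 90) [427.   90.1  59.4]
wrist (75, 90) [475.2  89.8  59.3]
wrist (25, 260) [420.  -58.2  84.7]
wrist (90, 260) [480.1 -57.9  84.8]
wrist (75, 215) [468.9 -17.3  77.8]
wrist (60, 300) [444.7 -99.4  83.9]
wrist (110, 200) [476.1 -16.4  25.3]
wrist (120, 260) [473.5 -88.3  15.7]
wrist (5, 200) [352.3 -20.3   9.8]
h hist (array([ 122, 3116, 2374,  276,  310,  250,  399,  302,    0,    0,    0]), array([-10,  -5,   0,   5,  10,  15,  20,  25,  30,  35,  40,  45]))
tray rim ((439.2808837890625, -335.1326904296875), (140.32261657714844, 117.99980926513672), 2.520704984664917)
wrist 23020 plane [   7.  -143.3   69.8] ((451.19781494140625, -9.33831787109375), (72.42558288574219, 255.79884338378906), 1.306282639503479) [ 412.7 -137.7   52.2] [489.  118.7  94.1]
 tall y hist (array([  0,   0,   0,   0,   0,   0,   0,   0,   0,   0,   0, 538, 602,
         0,   0,   0,   0, 390, 135, 291, 218,   0,   0,   0,   0,   0,
         0]), array([-200, -185, -170, -155, -140, -125, -110,  -95,  -80,  -65,  -50,
        -35,  -20,   -5,   10,   25,   40,   55,   70,   85,  100,  115,
        130,  145,  160,  175,  190,  205]))
side 5179 plane [   4.4 -167.    70.5] ((451.20062255859375, -24.36279296875), (70.19896697998047, 290.91448974609375), 1.1093369722366333) [ 414.3 -170.2   48.8] [488.6 121.2 102.9]
 tall y hist (array([  0,   0,   0,   0,   0,   0,   0,   0,   0,   0,   0,  78, 146,
         3,   0,   0,   0,  72,  51,  67,  67,   0,   0,   0,   0,   0,
         0]), array([-200, -185, -170, -155, -140, -125, -110,  -95,  -80,  -65,  -50,
        -35,  -20,   -5,   10,   25,   40,   55,   70,   85,  100,  115,
        130,  145,  160,  175,  190,  205]))
```

Shell and tray sizes check out: the tray rim fits 140x118 and the feeder width fits 70. I'll go over the shell with the tool turned so the fingers straddle the barrel along the lane.

```bash
python3 -m inch '[[[-0.02,0,-0.006],[0,0,-8.5]],[[-0.02,0,-0.006],[0,0,-8.5]],[[-0.02,0,-0.006],[0,0,-8.5]],[[-0.02,0,-0.006],[0,0,-8.5]],[[-0.02,0,-0.006],[0,0,-8.5]],[[-0.02,0,-0.006],[0,0,-8.5]],[[-0.02,0,-0.006],[0,0,-8.5]],[[-0.02,0,-0.006],[0,0,-8.5]],[[-0.02,0,-0.006],[0,0,-8.5]],[[-0.02,0,-0.006],[0,0,-8.5]]]' 0.046 30
python3 -m inch '[[[0,0,0],[0,0,-3.8]],[[0,0,0],[-4.8,0,0]],[[0,0,0],[-4.9,0,0]],[[0,0,0],[0,0,0]],[[0,0,0],[0,0,0]],[[0,0,0],[0,0,0]],[[0,0,0],[0,0,0]],[[0,0,0],[0,0,0]],[[0,0,0],[0,0,0]],[[0,0,0],[0,0,0]]]'
python3 - <<'E'
from bench import ctrl, eyes
from h import *
np.set_printoptions(precision=3,suppress=True)
s=ctrl.read_state(); n="wrist"; i=eyes.camera_info(n); p,d=eyes.grab_frame(n); np.savez("pics/wrist1.npz",p=p,d=d,**{k:np.array(v) for k,v in i.items()})
cv2.imwrite("pics/wrist1.png",p[:,:,::-1]); print(s["tool_pos"],rot(s["tool_rot"]).as_matrix(),i["eye"])
uv,P=cloud(i,d); np.set_printoptions(precision=1)
m=(P[:,2]>45)&(P[:,2]<112)&(P[:,0]>405)&(P[:,0]<500); F=P[m]; A=np.c_[F[:,:2],np.ones(len(F))]; c=np.array([.0038,-.1717,74.2]); 
h=(F[:,2]-A@c)
t=F[(h>12)&(h<30)&(F[:,1]<15)]; print("barrel",len(t),t.min(0),t.max(0),cv2.minEnclosingCircle(np.float32(t[:,:2])))
E
```

```text
t: 1.15
tool_pos: [449.0, 0.1, 178.8]
tool_rot: [-0.0, 0.999, 0.041, -0.0]
contact_force: [-0.4, 0.1, -0.4]
gripper_width: 0.542
grip_force: 0.0
t: 2.15
tool_pos: [450.0, -0.1, 179.3]
tool_rot: [0.084, 0.996, 0.01, -0.001]
contact_force: [0.4, 0.3, -0.3]
gripper_width: 0.54
grip_force: 0.0
[450.015  -0.139 179.279] [[ 1.     0.021 -0.   ]
 [ 0.02  -0.986 -0.168]
 [-0.004  0.168 -0.986]] [519.454  23.552 311.51 ]
barrel 1351 [435.9 -33.5  90.8] [462.5  -6.2 104.8] ((449.0548095703125, -19.73087501525879), 13.777959823608398)
```

View pics/wrist1.png

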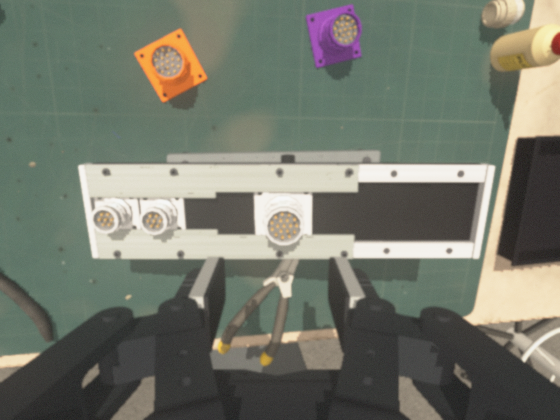

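The strips end at pixels (358,178) and (354,245), and the big barrel's top ring is at (285,227). The fingers are at u≈215 and 340, on either side of it along the lane. Next I'll get the shell's offset in feeder axes.

Run:
```python
from h import *
np.set_printoptions(precision=1,suppress=True)
i=dict(np.load("pics/wrist1.npz"))
print("strip end",onplane(i,[(358,178),(354,245)],88))
e=onplane(i,[(358,178),(354,245)],88).mean(0)
y=np.deg2rad(1.2); c,s=np.cos(.17),np.sin(.17)
u=np.array([np.sin(y)*c,-np.cos(y)*c,s]); v=np.array([np.cos(y),np.sin(y),0]); n=np.cross(u,v)
O=e-50*u-7.5*n; print("O",O,"u",u,"v",v,"n",n)
M=np.array([u,v,n])
top=onplane(i,[(285,227)],101.5)[0]; print("ring",top,M@(top-O))
print("ends+edges",(onplane(i,[(82,210),(487,210),(230,164),(230,260)],79)-O)@M.T)
print("TCP",M@(np.array([450,-.1,179.3])-O))
```

```text
strip end [[478.  -72.9  88. ]
 [428.2 -74.4  88. ]]
O [452.1 -25.7  72.1] u [ 0.  -1.   0.2] v [1. 0. 0.] n [-0.   0.2  1. ]
ring [448.5 -19.5 101.5] [-1.2 -3.5 30. ]
ends+edges [[-133.     7.9   29.8]
 [ 162.    -6.   -20.9]
 [ -37.9   35.4   13.5]
 [ -40.4  -34.1   13.9]]
TCP [ -7.1  -1.6 109.9]
```

```bash
python3 -m inch '[[[-0.001,-0.006,0.001],[0,0,0]],[[0,-0.0019,-0.0112],[0,0,0]],[[0,-0.0019,-0.0112],[0,0,0]],[[0,-0.0019,-0.0112],[0,0,0]],[[0,-0.0019,-0.0112],[0,0,0]],[[0,-0.0019,-0.0112],[0,0,0]],[[0,-0.0019,-0.0112],[0,0,0]],[[0,-0.0019,-0.0112],[0,0,0]],[[0,-0.0019,-0.0112],[0,0,0]],[[0,0,0],[0,0,0]]]'
python3 - <<'E'
from bench import ctrl, eyes
from h import *
for n in ("wrist","side"):
    p,d=eyes.grab_frame(n); cv2.imwrite(f"pics/{n}2.png",p[:,:,::-1])
a=cv2.imread("pics/wrist2.png"); b=cv2.imread("pics/side2.png")[150:330,210:400]
cv2.imwrite("pics/c2.png",np.hstack([cv2.resize(a,(440,330)),cv2.resize(b,(348,330))]))
E
```

```text
t: 3.2
tool_pos: [447.8, -21.1, 88.8]
tool_rot: [0.084, 0.996, 0.01, -0.003]
contact_force: [-0.5, 0.6, 0.2]
gripper_width: 0.537
grip_force: 0.0
```

View pics/c2.png

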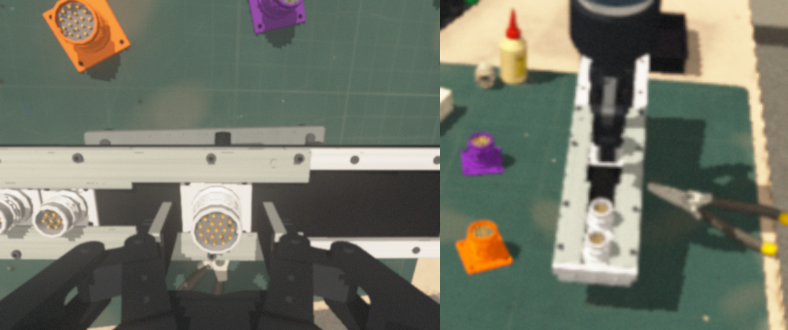

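The fingers straddle the barrel: in the crop the tips are at (165,225) and (270,225) with the barrel at (217,230). Pushing up the lane now.

```bash
python3 -m inch '[[[0.0001,-0.004,0.0007],[0,0,0]],[[0.0001,-0.004,0.0007],[0,0,0]],[[0.0001,-0.004,0.0007],[0,0,0]],[[0.0001,-0.004,0.0007],[0,0,0]],[[0.0001,-0.004,0.0007],[0,0,0]],[[0.0001,-0.004,0.0007],[0,0,0]],[[0.0001,-0.004,0.0007],[0,0,0]],[[0.0001,-0.004,0.0007],[0,0,0]],[[0.0001,-0.004,0.0007],[0,0,0]],[[0.0001,-0.004,0.0007],[0,0,0]]]'
python3 -m inch '[[[0.0001,-0.003,0.0005],[0,0,0]],[[0.0001,-0.003,0.0005],[0,0,0]],[[0.0001,-0.003,0.0005],[0,0,0]],[[0.0001,-0.003,0.0005],[0,0,0]],[[0.0001,-0.003,0.0005],[0,0,0]],[[0.0001,-0.003,0.0005],[0,0,0]],[[0.0001,-0.003,0.0005],[0,0,0]],[[0.0001,-0.003,0.0005],[0,0,0]],[[0.0001,-0.003,0.0005],[0,0,0]],[[0.0001,-0.003,0.0005],[0,0,0]]]'
python3 - <<'E'
from bench import ctrl, eyes
import cv2
p,d=eyes.grab_frame("wrist"); cv2.imwrite("pics/wrist3.png",p[:,:,::-1])
E
```

```text
t: 4.3
tool_pos: [449.7, -61.9, 97.6]
tool_rot: [0.085, 0.996, 0.011, -0.001]
contact_force: [0.8, 0.2, -0.1]
gripper_width: 0.535
grip_force: 0.3
t: 5.3
tool_pos: [451.0, -91.5, 102.7]
tool_rot: [0.085, 0.996, 0.01, -0.001]
contact_force: [-0.2, 0.9, -0.4]
gripper_width: 0.542
grip_force: 0.2
```

View pics/wrist3.png

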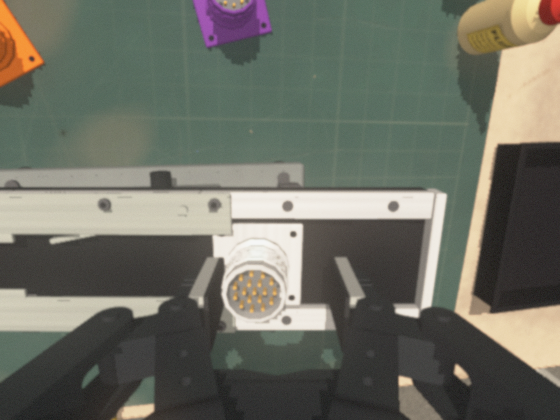

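The shell follows the pad. The flange's lower edge at u=213 is still about 9 mm under the strip end (u=231), so I'll push 28 mm more.

```bash
python3 -m inch '[[[0.0001,-0.003,0.0005],[0,0,0]],[[0.0001,-0.003,0.0005],[0,0,0]],[[0.0001,-0.003,0.0005],[0,0,0]],[[0.0001,-0.003,0.0005],[0,0,0]],[[0.0001,-0.003,0.0005],[0,0,0]],[[0.0001,-0.003,0.0005],[0,0,0]],[[0.0001,-0.003,0.0005],[0,0,0]],[[0.0001,-0.003,0.0005],[0,0,0]],[[0,-0.002,0.0003],[0,0,0]],[[0,-0.001,0.0002],[0,0,0]]]'
python3 - <<'E'
from bench import ctrl, eyes
import cv2
p,d=eyes.grab_frame("wrist"); cv2.imwrite("pics/wrist4.png",p[:,:,::-1])
E
```

```text
t: 6.35
tool_pos: [451.8, -118.4, 107.2]
tool_rot: [0.085, 0.996, 0.01, -0.001]
contact_force: [-0.2, 0.7, 0.6]
gripper_width: 0.538
grip_force: 0.3
```

View pics/wrist4.png

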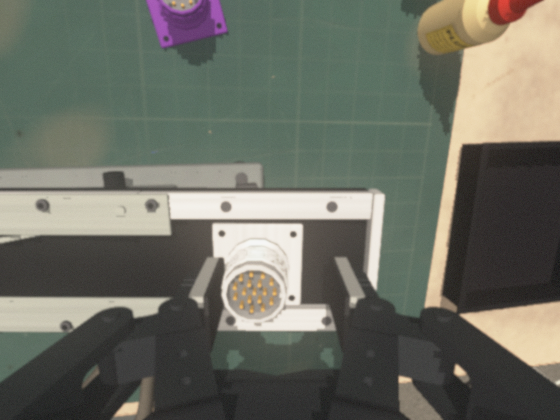

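The flange's lower edge (u=213) is now about 20 mm clear of the strip end (u=171). Recentre, lower a little, and grip.

```bash
python3 -m inch '[[[0,0.0025,-0.0004],[0,0,0]],[[0,0.0025,-0.0004],[0,0,0]],[[0,-0.0003,-0.002],[0,0,0]],[[0,-0.0003,-0.002],[0,0,0]],[[0,0,0],[0,0,0]],[[0,0,0],[0,0,0]],[[0,0,0],[0,0,0]],[[0,0,0],[0,0,0]],[[0,0,0],[0,0,0]],[[0,0,0],[0,0,0]]]'
python3 -m inch '[[[0,0,0],[0,0,0]],[[0,0,0],[0,0,0]],[[0,0,0],[0,0,0]],[[0,0,0],[0,0,0]],[[0,0,0],[0,0,0]],[[0,0,0],[0,0,0]],[[0,0,0],[0,0,0]],[[0,0,0],[0,0,0]],[[0,0,0],[0,0,0]],[[0,0,0],[0,0,0]]]' 0.02 35
```

```text
t: 7.4
tool_pos: [451.8, -113.8, 102.4]
tool_rot: [0.085, 0.996, 0.01, -0.001]
contact_force: [0.5, -0.5, -0.9]
gripper_width: 0.539
grip_force: 0.0
t: 8.4
tool_pos: [452.0, -113.9, 102.6]
tool_rot: [0.085, 0.996, 0.01, -0.001]
contact_force: [0.5, 0.1, 3.2]
gripper_width: 0.313
grip_force: 34.7
```

Gripped at about 27 mm (barrel 28). Lift square to the floor.

```bash
python3 -m inch '[[[0,0.0005,0.003],[0,0,0]],[[0,0.0005,0.003],[0,0,0]],[[0,0.001,0.006],[0,0,0]],[[0,0.001,0.006],[0,0,0]],[[0,0.001,0.006],[0,0,0]],[[0,0.001,0.008],[0,0,0]],[[0,0.001,0.008],[0,0,0]],[[0,0.001,0.008],[0,0,0]],[[0,0,0.008],[0,0,0]],[[0,0,0.008],[0,0,0]]]'
python3 - <<'E'
from bench import ctrl, eyes
from h import *
np.set_printoptions(precision=1,suppress=True)
for n in ("wrist","side"):
    i=eyes.camera_info(n); p,d=eyes.grab_frame(n); cv2.imwrite(f"pics/{n}5.png",p[:,:,::-1])
    np.savez(f"pics/{n}5.npz",p=p,d=d,**{k:np.array(v) for k,v in i.items()})
    if n=="wrist":
        uv,P=cloud(i,d); r=P[(P[:,1]<-190)&(abs(P[:,2]-26)<4)&(P[:,0]>340)&(P[:,0]<540)&(p[uv[:,1],uv[:,0]].max(1)<110)]
        print("rim seen",len(r),r.min(0),r.max(0))
a=cv2.imread("pics/wrist5.png"); b=cv2.imread("pics/side5.png")[100:280,230:400]
cv2.imwrite("pics/c5.png",np.hstack([cv2.resize(a,(440,330)),cv2.resize(b,(311,330))]))
E
```

```text
t: 9.4
tool_pos: [451.9, -106.8, 167.2]
tool_rot: [0.085, 0.996, 0.01, -0.001]
contact_force: [0.5, -0.8, -1.1]
gripper_width: 0.311
grip_force: 34.5
rim seen 2811 [ 370.6 -396.4   22. ] [ 508.4 -276.4   27.9]
```

View pics/c5.png

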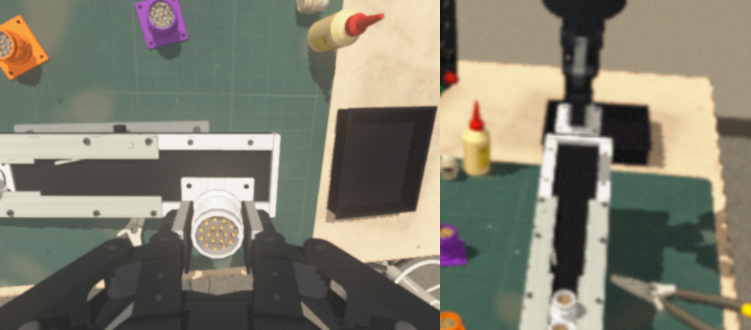

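The shell is held, with its flange seen level between the pads at (217,190) in the crop. The tray rim spans x 371–508 and y -396 to -276, so its centre is (440,-336), as measured before. Carry it over and straighten it.

```bash
python3 -m inch '[[[-0.001,-0.01,0.005],[0,0,0]],[[-0.001,-0.023,0.005],[0.7,0,0]],[[-0.001,-0.027,0],[1.5,0,0]],[[-0.001,-0.027,0],[1.5,0,0]],[[-0.002,-0.027,0],[1.5,0,0]],[[-0.002,-0.027,0],[1.5,0,0]],[[-0.001,-0.027,0],[1.5,0,0]],[[-0.001,-0.027,0],[1.5,0,0]],[[-0.001,-0.023,0],[0,0,0]],[[-0.001,-0.011,0],[0,0,0]]]'
python3 -m inch '[[[0,0,-0.01],[0,0,0]],[[0,0,-0.015],[0,0,0]],[[0,0,-0.02],[0,0,0]],[[0,0,-0.02],[0,0,0]],[[0,0,-0.02],[0,0,0]],[[0,0,-0.02],[0,0,0]],[[0,0,-0.015],[0,0,0]],[[0,0,-0.01],[0,0,0]],[[0,0,-0.005],[0,0,0]],[[0,0,0],[0,0,0]]]'
```

```text
t: 10.5
tool_pos: [439.1, -338.2, 176.2]
tool_rot: [0.0, 1.0, 0.009, -0.0]
contact_force: [-0.1, -0.1, -0.6]
gripper_width: 0.316
grip_force: 34.6
t: 11.5
tool_pos: [439.7, -335.4, 40.9]
tool_rot: [-0.0, 1.0, 0.011, -0.0]
contact_force: [0.7, -0.4, -0.1]
gripper_width: 0.309
grip_force: 34.6
```

```bash
python3 -m inch '[[[0,0,-0.004],[0,0,0]],[[0,0,-0.004],[0,0,0]],[[0,0,-0.003],[0,0,0]],[[0,0,-0.003],[0,0,0]],[[0,0,-0.002],[0,0,0]],[[0,0,-0.002],[0,0,0]],[[0,0,-0.001],[0,0,0]],[[0,0,-0.001],[0,0,0]],[[0,0,0],[0,0,0]],[[0,0,0],[0,0,0]]]'
python3 -m inch '[[[0,0,-0.0005],[0,0,0]],[[0,0,-0.0005],[0,0,0]],[[0,0,-0.0005],[0,0,0]],[[0,0,-0.0005],[0,0,0]],[[0,0,0],[0,0,0]],[[0,0,0],[0,0,0]],[[0,0,0],[0,0,0]],[[0,0,0],[0,0,0]],[[0,0,0],[0,0,0]],[[0,0,0],[0,0,0]]]'
```

```text
t: 12.5
tool_pos: [439.9, -335.8, 21.4]
tool_rot: [0.0, 1.0, 0.01, 0.0]
contact_force: [1.3, -0.0, -1.4]
gripper_width: 0.313
grip_force: 34.6
t: 13.5
tool_pos: [439.8, -335.8, 19.4]
tool_rot: [0.0, 1.0, 0.01, 0.0]
contact_force: [-0.5, 0.1, -1.7]
gripper_width: 0.311
grip_force: 34.6
```

```bash
python3 -m inch '[[[0,0,-0.0005],[0,0,0]],[[0,0,-0.0005],[0,0,0]],[[0,0,-0.0005],[0,0,0]],[[0,0,0],[0,0,0]],[[0,0,0],[0,0,0]],[[0,0,0],[0,0,0]],[[0,0,0],[0,0,0]],[[0,0,0],[0,0,0]],[[0,0,0],[0,0,0]],[[0,0,0],[0,0,0]]]'
python3 -m inch '[[[0,0,-0.0003],[0,0,0]],[[0,0,-0.0003],[0,0,0]],[[0,0,-0.0004],[0,0,0]],[[0,0,0],[0,0,0]],[[0,0,0],[0,0,0]],[[0,0,0],[0,0,0]],[[0,0,0],[0,0,0]],[[0,0,0],[0,0,0]],[[0,0,0],[0,0,0]],[[0,0,0],[0,0,0]]]'
```

```text
t: 14.5
tool_pos: [439.8, -335.8, 17.9]
tool_rot: [-0.0, 1.0, 0.01, -0.0]
contact_force: [-0.1, -0.0, -0.1]
gripper_width: 0.311
grip_force: 34.6
t: 15.5
tool_pos: [439.9, -335.8, 17.7]
tool_rot: [-0.0, 1.0, 0.011, -0.0]
contact_force: [-2.6, 2.8, 7.4]
gripper_width: 0.316
grip_force: 35.3
```

It's on the floor (7 N up). Release to 46 mm and rise.

```bash
python3 -m inch '[[[0,0,0],[0,0,0]],[[0,0,0],[0,0,0]],[[0,0,0],[0,0,0]],[[0,0,0],[0,0,0]],[[0,0,0],[0,0,0]],[[0,0,0],[0,0,0]],[[0,0,0],[0,0,0]],[[0,0,0],[0,0,0]],[[0,0,0],[0,0,0]],[[0,0,0],[0,0,0]]]' 0.046
python3 -m inch '[[[0,0,0.004],[0,0,0]],[[0,0,0.006],[0,0,0]],[[0,0,0.01],[0,0,0]],[[0,0,0.015],[0,0,0]],[[0,0,0.02],[0,0,0]],[[0,0,0.02],[0,0,0]],[[0,0,0.02],[0,0,0]],[[0,0,0.02],[0,0,0]],[[0,0,0.02],[0,0,0]],[[0,0,0.01],[0,0,0]]]'
python3 - <<'E'
from bench import ctrl, eyes
import cv2, numpy as np
a,_=eyes.grab_frame("wrist"); b,_=eyes.grab_frame("side")
cv2.imwrite("pics/c6.png",np.hstack([cv2.resize(a,(440,330)),cv2.resize(b[140:310,230:400],(330,330))])[:,:,::-1])
E
```

```text
t: 16.5
tool_pos: [439.8, -335.8, 16.9]
tool_rot: [0.0, 1.0, 0.01, -0.0]
contact_force: [0.4, -0.3, 1.5]
gripper_width: 0.538
grip_force: 0.0
t: 17.5
tool_pos: [440.7, -336.7, 165.3]
tool_rot: [0.002, 1.0, 0.011, 0.002]
contact_force: [-0.1, -0.7, 1.0]
gripper_width: 0.537
grip_force: 0.0
```

View pics/c6.png

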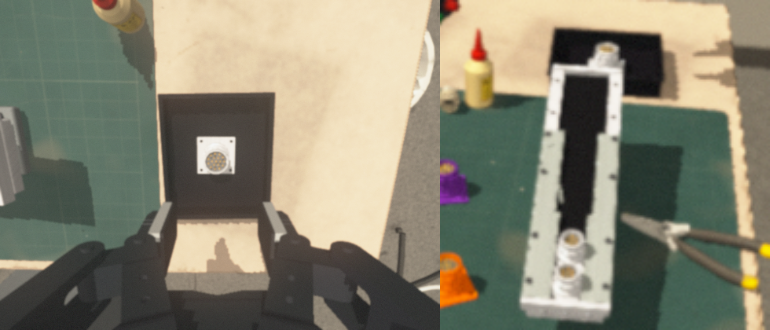

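The big shell stands upright near the tray's middle, at (216,157) in the crop. Both small shells are still at the outlet, and the gripper is clear.

```bash
python3 -c "
from bench import ctrl
print(ctrl.sign_off())"
```

```text
the job is handed in; nothing more can be done
None
```

The large shell was pushed up the lane clear of the strips, lifted out through the loading section and stood upright on its flange in the tray; the two small shells are still at the outlet, and the job was handed in at about 17.6 s.

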